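# Ready the solder pick over the ring at the torch

### The job

Draw the red-handled solder pick out of its wooden block and hold it, needle down and slanting about halfway between upright and level, with its tip about 3 cm above the middle of the ring that the torch is aimed at. Finish while still holding it there in the gripper, clear of everything else; leave both rings where they lie and do not push the jar, tweezers or steel block away.

Things in the scene. Friction and masses are not known exactly. Their poses are not given: they have to be found in the camera images.
- pick: solder pick, a rod 170 mm long, about 60 g, standing loose and upright in the block's hole. Origin at the needle tip, z axis along the rod to the handle's end. From the tip: steel needle 4 mm thick to 60 mm, brass ferrule 10 mm thick to 85 mm, round red handle 18 mm thick to 170 mm. The handle's shoulder rests on the block's top; it must rise 85 mm to come clear
- holder: the fixed light-wood block, 60 mm (its x) by 80 mm (its y), 95 mm high, with one vertical through hole 12 mm wide in the middle. Origin under its centre. Four steel burs stand fixed at its corners, 20 mm (x) and 30 mm (y) from the centre, rising up to 21 mm above its top
- holder_mouth (a point): centre of the hole's mouth in the block's top, 95 mm above the bench
- station_1: one of two alike fixed soldering stands: a dark steel turntable disc 120 mm across with a round grey firebrick 104 mm across on it, brick top 50 mm above the bench. Origin under its centre. It may stand left or right of the block
- station_2: the other stand, same shape
- ring_1: copper ring lying flat and loose on the brick of station_1, within about 12 mm of the middle; outer diameter 26 mm, inner 20 mm, 8 mm high, its z axis up. Origin at the centre of its underside
- ring_2: the like copper ring on the brick of station_2
- torch: blue hand torch (unlit) fixed level in a low steel rest, aimed at one of the rings from close by. Origin under it on the bench; the nozzle points along its -x axis, a line that passes within 25 mm of that ring and far from the other. Reaches from 110 mm ahead of the origin (nozzle tip) to 90 mm behind; barrel 36 mm thick, axis 68 mm above the bench, top 93 mm
- torch_nozzle (a point): tip of the torch's brass nozzle, 14 mm thick, 68 mm above the bench, some 60 mm short of the middle of the brick it is aimed at
- flux_jar: bystander: amber jar 48 mm across, 55 mm high, origin under its centre
- tweezers: bystander: steel tweezers lying flat, 125 mm long, 6 mm high, along their x axis, origin under the middle
- bench_block: bystander: steel block 60 x 60 mm, 20 mm high, origin under its centre

How it is judged:
By the outcome, as a careful person would: the job done as asked, in the order asked, and still so for the second after the job is handed in, while the arm keeps its last pose, push and grip.
It also fails if it takes over 40 s, if anything falls off the work surface, if the arm or the gripper's body presses on something with over 40 N, if the wrist force passes 120 N, or if a joint passes its speed limit or range.

### The arm

A 7-joint arm with a two-finger parallel gripper is mounted at the origin on the work surface. World frame = base frame: x ahead of the robot, y to its left, z up, the work surface at z = 0. Lengths are in m, angles in rad, forces in N, time in s.
With the tool pointing down it reaches from about 0.4 to 0.875 m from the base axis. Payload 6.5 kg.
Tool frame: the origin (TCP) lies at the very end of the fingers, on their centre line; the grasp point (between the pads) lies 19 mm behind it; z points along the fingers, y is the line along which they close (so a half turn about z gives the same grasp; the last joint's range is limited). The gripper opens to 85 mm and grips with 20 to 120 N. Pads are 22 mm wide; open, the fingers measure 114 mm over their backs; the gripper's body (76 mm by 85 mm) begins 54 mm behind the grasp point. The pads swing forward as they close: fully open they stand 13 mm farther back than shut.
Start: joints at [-1.332, 0.536, -0.004, 1.538, 0.003, 1.067, -0.071], TCP at [0.195, 0.62, 0.231] pointing down, gripper open.
Joint ranges: [-2.7, 2.7], [-0.37, 2.16], [-1.27, 1.26], [0.24, 2.4], [-1.31, 4.45], [0.19, 1.91], [-2.76, 2.76]. Speed limits (rad/s): [2.39, 2.39, 3.14, 3.14, 3.14, 3.14, 3.14].

### API

Orientations are given as a unit quaternion [w, x, y, z].
In Python, from rig import r, eyes gives the robot as it stands. The module is installed in compiled form; this text tells all that it offers.
- The arm moves only by the shell command python3 -m pendant 'ROWS'. ROWS is JSON, a list of rows, each a list of 7 numbers: the opening, from -1 (shut) to 1 (fully open), then the shift along the tool's x, y, z in units of 50 mm (1.0 is 50 mm), then the turn, a rotation vector about the tool's x, y, z in units of 6 degrees (1.0 is 6 degrees). In form: [[grip, x, y, z, rx, ry, rz], ...]. A call has exactly 8 rows; each row is the pose to reach, as a shift and turn from the pose commanded when the call began, along the tool's axes at that moment; what a row does not reach only later rows make up. A row lasts 1/10 s, in which the tool goes at most 50 mm and 8.59 degrees, less where a joint would pass 70% of its speed; a pose out of reach is approached as far as the arm can. A call with a gripper value outside its range is refused whole. The fingers move at their own pace and stop on an object; the grip force is fixed at half the most. Time passes only in rows, so rows that repeat a pose let the fingers close, or fill a call up. It gives the time, the measured TCP pose, the force, the opening and the grip force at its end, in the units of the state.
- r.state(): the state, without advancing time (a new reading comes with each control period).
- eyes.read_camera(name): name is "side" or "top" or "wrist"; returns a dict with "pixels" (400x640x3 uint8, red, green, blue), "camera_matrix" (3x3 intrinsics, pixels), "rvec" (rotation vector, rad) and "tvec" (3), from world to camera coordinates, as OpenCV has them; the wrist camera has in their place "hand_eye" (4x4, takes a point from camera to tool coordinates, whose origin is the TCP and whose axes are the flange's). Camera axes: x right, y down, z forward; pixel columns grow to the right and rows downward; lengths in m; the calibration is good to about 2 mm. A picture is of the moment at which its call begins: read the wrist's pose just before it. There is no depth.
- r.close_job(): hands the job in; it is judged then, once.
The state is a dict: "t": time; "joints": joint angles; "qd": joint speeds; "tau": joint torques, N m; "position": TCP position; "tcp_rot": TCP orientation; "force": force on the tool from outside, world axes, zero at the start; "ft_torque": the same for the moment, N m; "width": opening from 0.0 (shut) to 1.0 (fully open); "finger_force": force on a finger pad.
Only numpy, scipy, OpenCV 4.12 (cv2) and the standard library are available. Lean on these libraries where they do the work, as an engineer would, in place of code of your own. Each camera call takes 0.05 s, during which the arm holds its last target. There are 200 camera calls.

## Working session

There is one attempt and no reset: what is moved stays moved. The work goes in short steps, Python scripts to look and compute and a shell command to move; the robot and the scene stay as the last step left them, time stands still between calls to the robot, and variables do not carry over. Pictures are saved under pics/ and viewed, at most 10 in all, crops included, and the job is handed in when it is done.

```bash
mkdir -p pics; python3 - <<'E'
from rig import r, eyes
import cv2, numpy as np, pickle
s=r.state(); print(s['t'],s['position'],s['tcp_rot'],s['width'])
for n in ['side','top']:
    c=eyes.read_camera(n); pickle.dump(c,open(f'{n}.pkl','wb'))
    cv2.imwrite(f'pics/{n}0.png',cv2.cvtColor(c['pixels'],cv2.COLOR_RGB2BGR))
    R=cv2.Rodrigues(c['rvec'])[0]; print(n,(-R.T@np.ravel(c['tvec'])).round(3),R.round(2).tolist(),c['camera_matrix'][0][0])
E
```

```text
0.0 [0.19488512 0.61942331 0.23039881] [-5.76399848e-05  1.51761964e-01  9.88416675e-01 -8.82611065e-04] 1.0030871249700242
side [0.355 0.93  0.673] [[-0.97, -0.23, -0.02], [-0.1, 0.51, -0.85], [0.2, -0.83, -0.52]] 449.4786638952399
top [ 0.449 -0.02   1.218] [[-0.02, -1.0, -0.01], [-0.99, 0.02, -0.1], [0.1, 0.0, -0.99]] 374.445542643906
```

View pics/top0.png

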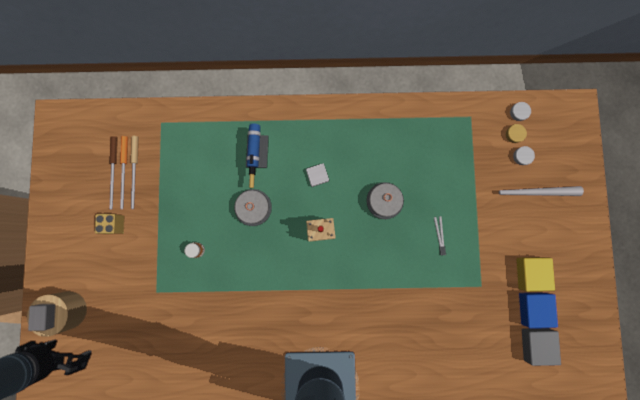

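View pics/side0.png

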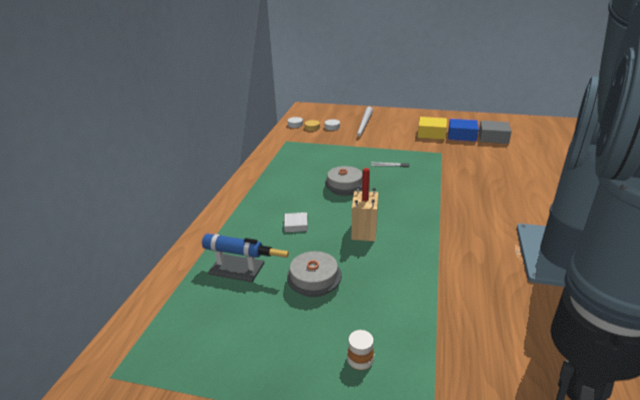

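The torch (blue, top view ~(254,145), nozzle ~(252,187)) aims at the left stand's ring at ~(249,206). The pick is at ~(321,229) and the jar at ~(194,250). I'll enlarge these for accuracy.

```bash
python3 - <<'E'
import cv2
t=cv2.imread('pics/top0.png'); s=cv2.imread('pics/side0.png')
a=cv2.resize(t[165:245,220:350],None,fx=6,fy=6,interpolation=cv2.INTER_CUBIC)   # 780x480
cv2.imwrite('pics/topc.png',a)
b=cv2.resize(s[160:300,250:400],None,fx=4,fy=4,interpolation=cv2.INTER_CUBIC)  #600x560
cv2.imwrite('pics/sidec.png',b)
E
```

```text
(no output)
```

View pics/topc.png

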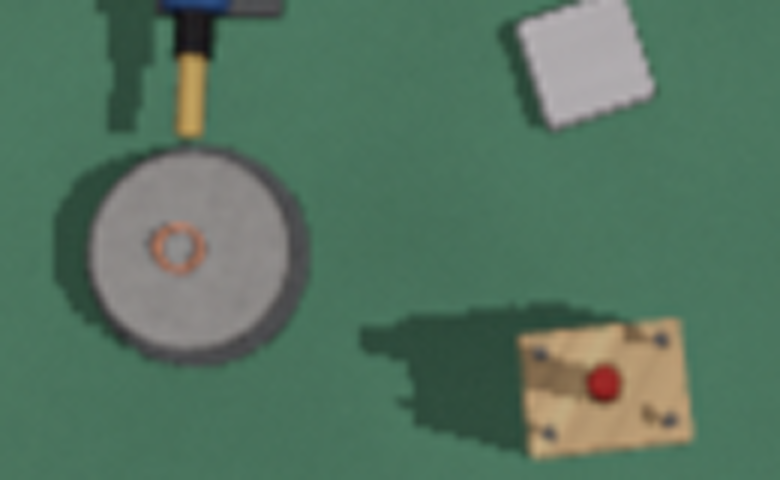

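View pics/sidec.png

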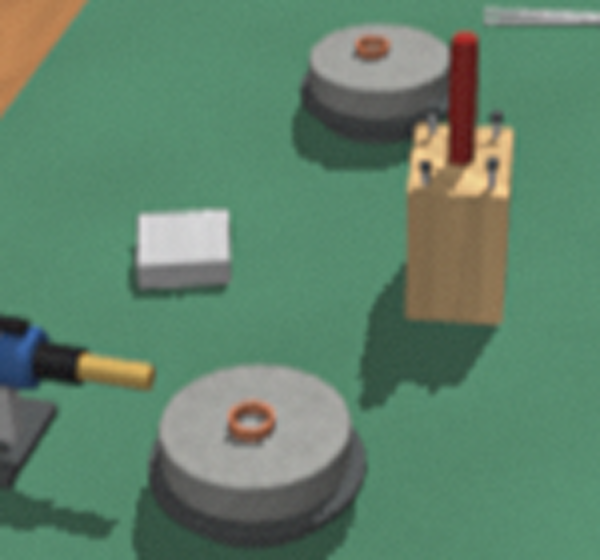

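Top crop: ring centre (179,248), pick head (604,383), nozzle tip (190,137), block top centre (605,389). Side crop: target ring (252,421), pick head (465,40). The nearer-stand ring is the torch's target.

```bash
cat > h.py <<'E'
import cv2, numpy as np, pickle
def ray(c,u,v):
    R=cv2.Rodrigues(c['rvec'])[0]; d=R.T@np.linalg.solve(c['camera_matrix'],[u,v,1]); return -R.T@np.ravel(c['tvec']),d
def onz(c,u,v,z):
    o,d=ray(c,u,v); return (o+d*(z-o[2])/d[2]).round(4)
def tri(*rs):
    A=sum(np.eye(3)-np.outer(d,d)/(d@d) for o,d in rs); b=sum((np.eye(3)-np.outer(d,d)/(d@d))@o for o,d in rs)
    return np.linalg.solve(A,b).round(4)
E
python3 - <<'E'
from h import *
T=pickle.load(open('top.pkl','rb'));S=pickle.load(open('side.pkl','rb'))
t=lambda x,y:(220+(x+.5)/6-.5,165+(y+.5)/6-.5)
s=lambda x,y:(250+(x+.5)/4-.5,160+(y+.5)/4-.5)
print('ring',onz(T,*t(179,248),.056),onz(S,*s(252,421),.055),tri(ray(T,*t(179,248)),ray(S,*s(252,421))))
print('brick',onz(T,*t(190,250),.05))
print('pick',onz(T,*t(604,383),.18),onz(S,*s(465,40),.178),tri(ray(T,*t(604,383)),ray(S,*s(465,40))))
print('block',onz(T,*t(605,389),.095), [onz(T,*t(*p),.095) for p in [(518,337),(680,320),(692,440),(532,458)]])
print('nozzle',onz(T,*t(190,137),.068),onz(S,*s(152,376),.068))
print('jar',onz(T,194,250,.055))
E
```

```text
ring [0.5661 0.2109 0.056 ] [0.5651 0.2101 0.055 ] [0.5655 0.2108 0.0557]
brick [0.5656 0.2063 0.05  ]
pick [ 0.4872 -0.0101  0.18  ] [ 0.4874 -0.0121  0.178 ] [ 0.4872 -0.0101  0.1791]
block [ 0.4873 -0.0097  0.095 ] [array([0.5141, 0.0334, 0.095 ]), array([ 0.521 , -0.0479,  0.095 ]), array([ 0.4611, -0.0525,  0.095 ]), array([0.4538, 0.0273, 0.095 ])]
nozzle [0.6225 0.2029 0.068 ] [0.6235 0.1993 0.068 ]
jar [0.4328 0.3822 0.055 ]
```

```bash
python3 -m pendant '[[1,-0.3,-0.33,0,0,0,0],[1,-0.9,-1,0,0,0,0],[1,-1.6,-1.75,0,0,0,0],[1,-2.3,-2.5,0,0,0,0],[1,-3,-3.3,0,0,0,0],[1,-3.7,-4.05,0,0,0,0],[1,-4.4,-4.8,0,0,0,0],[1,-4.8,-5.28,0,0,0,0]]'; python3 -m pendant '[[1,-0.5,-0.55,0,0,0,-0.5],[1,-1.1,-1.2,0,0,0,-1],[1,-1.8,-2,0,0,0,-1.7],[1,-2.5,-2.75,0,0,0,-2.4],[1,-3.2,-3.5,0,0,0,-3.1],[1,-3.9,-4.25,0,0,0,-3.7],[1,-4.4,-4.8,0,0,0,-4.1],[1,-4.56,-4.98,0,0,0,-4.2]]'
python3 - <<'E'
from rig import r, eyes
import cv2,pickle
s=r.state();print(s)
c=eyes.read_camera('wrist');c['s']=s;pickle.dump(c,open('w.pkl','wb'))
cv2.imwrite('pics/w1.png',cv2.cvtColor(c['pixels'],cv2.COLOR_RGB2BGR))
E
```

```text
t: 0.9
position: [0.3457, 0.2931, 0.2312]
tcp_rot: [0.0, 0.153, 0.988, -0.0]
force: [1.0, -1.2, -0.5]
width: 0.998
finger_force: 0.0
t: 1.7
position: [0.4887, -0.0152, 0.2314]
tcp_rot: [0.0, -0.065, 0.998, -0.001]
force: [-0.5, 0.2, 0.1]
width: 1.002
finger_force: 0.0
{'t': 1.7, 'joints': array([-0.30860797,  0.26434769,  0.2912412 ,  1.96944451, -0.09162108,
        0.91956769,  1.72899262]), 'qd': array([ 0.16242172,  0.08028037, -0.01371647, -0.08753358, -0.05956687,
        0.04056908,  0.28709132]), 'tau': array([  0.05702964, -37.98205733,   3.20737302, -23.69116545,
         0.12944223,  -0.13955876,   0.49308931]), 'position': array([ 0.48873748, -0.01521209,  0.23137143]), 'tcp_rot': array([ 4.11266943e-04, -6.47426559e-02,  9.97901249e-01, -1.14757427e-03]), 'force': array([-0.4708864 ,  0.16583324,  0.08030352]), 'ft_torque': array([ 0.03908612, -0.01068187, -0.03708454]), 'finger_force': 0.0, 'width': 1.001972506844765}
```

View pics/w1.png

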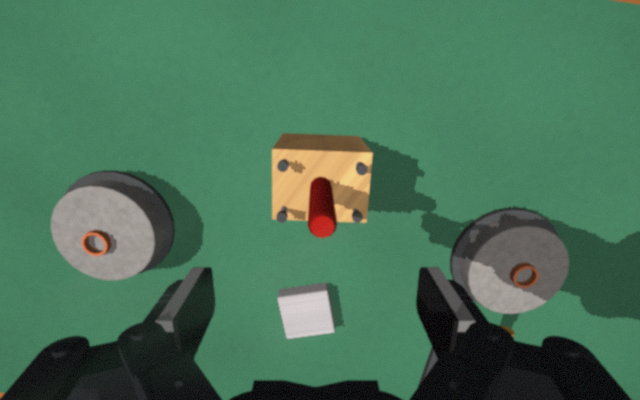

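Pick's head centre is at about (322,225), between the open fingers; the torch's ring is at (524,275).

```bash
cat >> h.py <<'E'
from scipy.spatial.transform import Rotation as Ro
def wray(c,u,v):
    s=c['s'];R=Ro.from_quat(np.roll(s['tcp_rot'],-1)).as_matrix();H=c['hand_eye']
    d=R@H[:3,:3]@np.linalg.solve(c['camera_matrix'],[u,v,1]);return R@H[:3,3]+s['position'],d
E
python3 - <<'E'
from h import *
from rig import r
c=pickle.load(open('w.pkl','rb'))
for n,u,v,z in [('pick',322,225,.18),('ring',524,275,.056)]:
    o,d=wray(c,u,v);print(n,o+d*(z-o[2])/d[2])
s=r.state();R=Ro.from_quat(np.roll(s['tcp_rot'],-1)).as_matrix()
print(s['position'],R.round(3),R.T@(np.array([.4872,-.0105,.133])-s['position'])/.05)
E
```

```text
pick [ 0.48711506 -0.01176587  0.18      ]
ring [0.56493723 0.20859279 0.056     ]
[ 0.48870459 -0.01489645  0.23128747] [[-0.992 -0.129  0.001]
 [-0.129  0.992 -0.002]
 [-0.    -0.002 -1.   ]] [0.01946141 0.095446   1.96553273]
```

```bash
python3 -m pendant '[[1,0.02,0.08,0,0,0,0],[1,0.02,0.08,0.3,0,0,0],[1,0.02,0.08,0.7,0,0,0],[1,0.02,0.08,1.1,0,0,0],[1,0.02,0.08,1.5,0,0,0],[1,0.02,0.08,1.8,0,0,0],[1,0.02,0.08,1.95,0,0,0],[1,0.02,0.08,1.95,0,0,0]]'; python3 -m pendant '[[0,0,0,0,0,0,0],[-0.5,0,0,0,0,0,0],[-1,0,0,0,0,0,0],[-1,0,0,0,0,0,0],[-1,0,0,0,0,0,0],[-1,0,0,0,0,0,0],[-1,0,0,0,0,0,0],[-1,0,0,0,0,0,0]]'
```

```text
t: 2.55
position: [0.4849, -0.0044, 0.1331]
tcp_rot: [-0.001, -0.068, 0.998, 0.0]
force: [0.5, -0.3, -0.7]
width: 1.002
finger_force: 0.0
t: 3.35
position: [0.4867, -0.0082, 0.1343]
tcp_rot: [0.001, -0.067, 0.998, -0.001]
force: [-0.7, -5.5, 2.9]
width: 0.198
finger_force: 58.0
```

```bash
python3 -m pendant '[[-1,0,-0.05,0,0,0,0],[-1,0,-0.05,-0.2,0,0,0],[-1,0,-0.05,-0.5,0,0,0],[-1,0,-0.05,-0.9,0,0,0],[-1,0,-0.05,-1.4,0,0,0],[-1,0,-0.05,-1.9,0,0,0],[-1,0,-0.05,-2.3,0,0,0],[-1,0,-0.05,-2.5,0,0,0]]'; python3 - <<'E'
from rig import r, eyes
import cv2,pickle
s=r.state();print(s['position'],s['tcp_rot'],s['joints'],s['force'],s['width'])
c=eyes.read_camera('side');pickle.dump(c,open('side2.pkl','wb'))
a=cv2.cvtColor(c['pixels'],cv2.COLOR_RGB2BGR)[60:300,200:460]
cv2.imwrite('pics/s2.png',cv2.resize(a,None,fx=2.4,fy=2.4,interpolation=cv2.INTER_CUBIC))
E
```

```text
t: 4.15
position: [0.487, -0.0079, 0.261]
tcp_rot: [0.001, -0.068, 0.998, 0.0]
force: [0.6, 0.6, -0.4]
width: 0.194
finger_force: 58.2
[ 0.48700931 -0.00786964  0.26101728] [ 1.35152291e-03 -6.77025921e-02  9.97704544e-01  4.18697274e-04] [-0.32785033  0.22145763  0.29347336  1.94224708 -0.07738079  0.98576365
  1.7077712 ] [ 0.60133786  0.55153141 -0.4025757 ] 0.19370625847148165
```

View pics/s2.png

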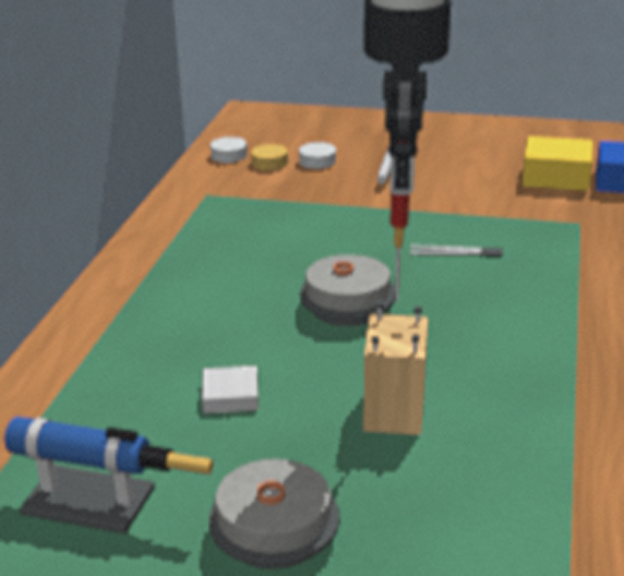

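The pick is clear of the block, with its tip at crop ≈(398,293). Next I tilt 45° sideways with the handle leaning toward −y, away from the torch, while moving over high.

```bash
python3 -m pendant '[[-1,-0.1,0.1,0,-0.5,0,0],[-1,-0.4,0.4,0,-1.5,0,0],[-1,-0.7,0.8,0,-2.6,0,0],[-1,-1,1.2,0,-3.7,0,0],[-1,-1.4,1.6,0,-4.8,0,0],[-1,-1.8,1.95,0,-5.9,0,0],[-1,-2.05,2.25,0,-6.9,0,0],[-1,-2.14,2.35,0,-7.5,0,0]]'; python3 -m pendant '[[-1,0,0,0,0,0,0],[-1,0,0,0,0,0,0],[-1,0,0,0,0,0,0],[-1,0,0,0,0,0,0],[-1,0,0,0,0,0,0],[-1,0,0,0,0,0,0],[-1,0,0,0,0,0,0],[-1,0,0,0,0,0,0]]'; cat > look.py <<'E'
import sys
from h import *
from rig import r, eyes
n=sys.argv[1]; s=r.state(); R=Ro.from_quat(np.roll(s['tcp_rot'],-1)).as_matrix()
np.set_printoptions(precision=4,suppress=True)
print(s['t'],s['position'],R,s['joints'],s['width'],'tip~',s['position']+.1243*R[:,2])
ims=[]
for k,(x,y,w,h) in dict(side=(230,120,160,170),top=(220,160,110,85)).items():
    c=eyes.read_camera(k);pickle.dump(c,open(f'{k}{n}.pkl','wb'))
    a=cv2.cvtColor(c['pixels'],cv2.COLOR_RGB2BGR)[y:y+h,x:x+w]
    ims.append(cv2.resize(a,(400,400*h//w),interpolation=cv2.INTER_CUBIC))
H=max(i.shape[0] for i in ims)
cv2.imwrite(f'pics/l{n}.png',np.hstack([cv2.copyMakeBorder(i,0,H-i.shape[0],0,0,0) for i in ims]))
E
python3 look.py 3
```

```text
t: 5.0
position: [0.5767, 0.1234, 0.2572]
tcp_rot: [-0.027, -0.062, 0.921, 0.384]
force: [-0.3, 0.2, -1.6]
width: 0.196
finger_force: 58.2
t: 5.8
position: [0.5765, 0.1225, 0.2589]
tcp_rot: [-0.026, -0.062, 0.922, 0.382]
force: [-0.0, 0.8, -0.0]
width: 0.193
finger_force: 58.3
5.8 [0.5765 0.1225 0.2589] [[-0.9909 -0.0953 -0.0952]
 [-0.1347  0.7008  0.7006]
 [-0.0001  0.707  -0.7072]] [ 0.0351  0.5638  0.1049  1.6882 -0.8506  1.2887  2.2566] 0.19296403894257896 tip~ [0.5647 0.2096 0.171 ]
```

View pics/l3.png

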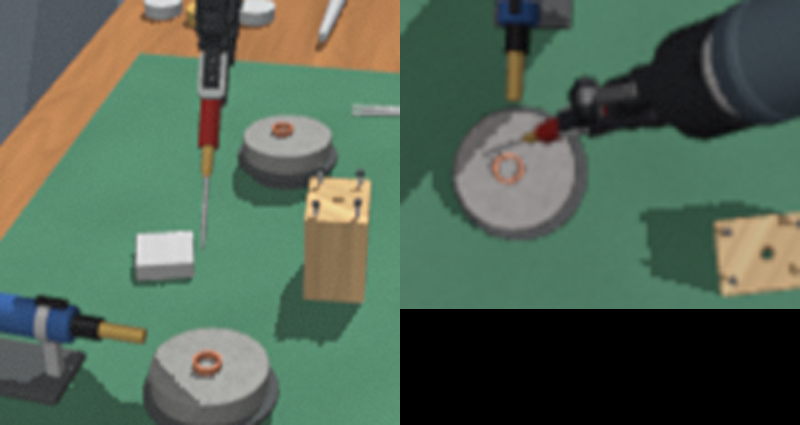

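Side crop: needle tip ≈(203,247). Top crop: tip ≈(487,155), ring ≈(508,167), ferrule/handle joint ≈(535,137).

```bash
python3 - <<'E'
from h import *
T=pickle.load(open('top3.pkl','rb'));S=pickle.load(open('side3.pkl','rb'))
t=lambda x,y:(220+(x-400+.5)*.275-.5,160+(y+.5)*.275-.5)
s=lambda x,y:(230+(x+.5)*.4-.5,120+(y+.5)*.4-.5)
print('tip',tri(ray(T,*t(487,155)),ray(S,*s(203,247))))
print('shoulder',tri(ray(T,*t(537,136)),ray(S,*s(208,148))))
print('ring',onz(T,*t(508,167),.056),onz(S,*s(207,363),.055))
E
```

```text
tip [0.5654 0.2047 0.1706]
shoulder [0.5717 0.1547 0.2339]
ring [0.5672 0.2112 0.056 ] [0.5653 0.2102 0.055 ]
```

```bash
python3 -m pendant '[[-1,0,-0.1,0.1,0,0,0],[-1,0,-0.3,0.3,0,0,0],[-1,-0.03,-0.5,0.53,0,0,0],[-1,-0.03,-0.75,0.8,0,0,0],[-1,-0.03,-0.95,1.01,0,0,0],[-1,-0.03,-1.1,1.17,0,0,0],[-1,-0.03,-1.19,1.27,0,0,0],[-1,-0.03,-1.19,1.27,0,0,0]]'; python3 -m pendant '[[-1,0,0,0,0,0,0],[-1,0,0,0,0,0,0],[-1,0,0,0,0,0,0],[-1,0,0,0,0,0,0],[-1,0,0,0,0,0,0],[-1,0,0,0,0,0,0],[-1,0,0,0,0,0,0],[-1,0,0,0,0,0,0]]'; python3 look.py 4
```

```text
t: 6.7
position: [0.5772, 0.1255, 0.1708]
tcp_rot: [-0.027, -0.062, 0.922, 0.382]
force: [-0.3, -0.2, -0.7]
width: 0.194
finger_force: 58.3
t: 7.5
position: [0.5777, 0.1254, 0.1718]
tcp_rot: [-0.026, -0.062, 0.922, 0.382]
force: [0.3, 0.5, -1.2]
width: 0.191
finger_force: 58.3
7.5 [0.5777 0.1254 0.1718] [[-0.9909 -0.0952 -0.0952]
 [-0.1346  0.7007  0.7007]
 [-0.      0.7071 -0.7071]] [ 0.0476  0.6844  0.0812  1.726  -0.8963  1.177   2.3764] 0.19100484574027476 tip~ [0.5658 0.2125 0.0839]
```

View pics/l4.png

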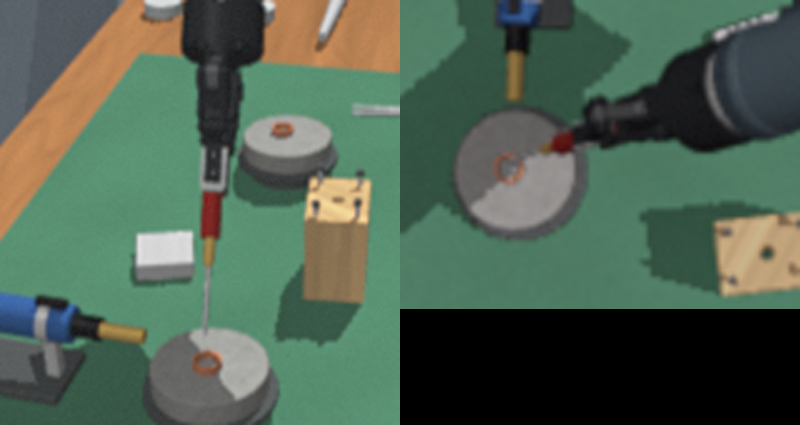

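Side crop: tip ≈(206,334), ferrule/handle shoulder ≈(210,237). Top crop: shoulder ≈(555,146); the needle runs toward the ring at (509,167).

```bash
python3 - <<'E'
from h import *
T=pickle.load(open('top4.pkl','rb'));S=pickle.load(open('side4.pkl','rb'))
a=cv2.cvtColor(T['pixels'],cv2.COLOR_RGB2BGR)[190:220,232:277]
b=cv2.cvtColor(S['pixels'],cv2.COLOR_RGB2BGR)[200:280,290:340]
cv2.imwrite('pics/z4.png',np.hstack([cv2.copyMakeBorder(cv2.resize(a,None,fx=11,fy=11,interpolation=2),0,230,0,0,0),cv2.resize(b,None,fx=6,fy=7,interpolation=2)]))
E
```

```text
(no output)
```

View pics/z4.png

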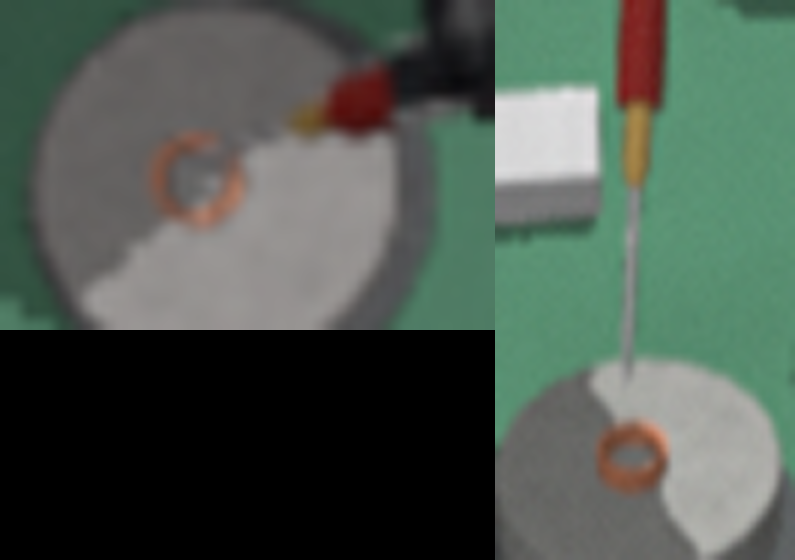

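```bash
python3 - <<'E'
from h import *
S=pickle.load(open('side4.pkl','rb'));T=pickle.load(open('top4.pkl','rb'))
s=lambda x,y:(290+(x-494.5)/6-.5,200+(y+.5)/7-.5)
t=lambda x,y:(232+(x+.5)/11-.5,190+(y+.5)/11-.5)
for z in (.08,.084,.088): print(onz(S,*s(628,378),z))
print('ring',onz(S,*s(632,457),.054),onz(T,*t(198,180),.055))
print('shoulder',tri(ray(S,*s(640,106)),ray(T,*t(330,110))))
for p in [(.5658,.2125,.084),(.566,.208,.084)]:
    q=cv2.projectPoints(np.array([p]),T['rvec'],T['tvec'],T['camera_matrix'],None)[0].ravel();print(p,(q-[231.5,189.5])*11)
E
```

```text
[0.5678 0.2034 0.08  ]
[0.5663 0.2083 0.084 ]
[0.5649 0.2132 0.088 ]
ring [0.5659 0.2089 0.054 ] [0.5662 0.2107 0.055 ]
shoulder [0.5736 0.1574 0.1485]
(0.5658, 0.2125, 0.084) [171.2516867  172.09776026]
(0.566, 0.208, 0.084) [187.48552645 171.06129775]
```

```bash
python3 -c "
from rig import r
print(r.close_job())"
```

```text
the job is handed in; nothing more can be done
None
```

The job is handed in: the gripper holds the pick, needle down and slanting about 40–45°, with its tip about 3 cm above the middle of the ring the torch points at, and nothing else was touched.

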